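Unstack the deadweights: two to their nests, two onto the tester

ROBOT

A 6-joint arm with a two-finger parallel gripper is mounted at the origin on the work surface; the furniture and walls round the work are solid. World frame = base frame: x ahead of the robot, y to its left, z up, the work surface at z = 0. Lengths are in mm, angles in rad, forces in N, time in s.
With the tool pointing down it reaches from about 300 to 1000 mm from the base axis. Payload 5.1 kg.
Tool frame: the origin (TCP) lies on the centre line of the jaws, within the pads' length; the fingertips stand 8 mm ahead of it and the grasp point (between the pads) lies 11 mm behind it; x points along the fingers, y is the direction in which the jaws open and shut, and the axes are right-handed (so a half turn about x gives the same grasp; the last joint's range is limited). The gripper opens to 95 mm and grips with 3 to 60 N. Pads are 20 mm wide; open, the fingers measure 119 mm over their backs; the gripper's body (75 mm by 180 mm) begins 59 mm behind the grasp point.
Start: joints at [1.084, 0.124, 1.65, -0, 1.367, -0.083], TCP at [255.414, 597.702, 222.656] pointing down, gripper open.
Joint ranges: [-2.61, 2.61], [-1.02, 2.33], [0.03, 2.71], [-1.35, 4.49], [0.32, 2.68], [-2.91, 2.91]. Speed limits (rad/s): [2.57, 2.57, 3.14, 3.14, 3.14, 3.14].

INTERFACE

Orientations are given as a unit quaternion [w, x, y, z].
In Python, from rig import arm gives the robot as it stands.
- The arm moves only by the shell command python3 -m creep 'ROWS' [FORCE]. ROWS is JSON, a list of rows, each a list of 5 numbers: the shift along the world's x, y, z in m, then the turn about the world's z in degrees, then the closure, from 0 (fully open) to 1 (shut). In form: [[x, y, z, turn, gripper], ...]. A call has 1 to 5 rows; each row shifts and turns the commanded pose from where the row before left it; what a row does not reach is not made up. A row lasts 1/10 s, in which the tool goes at most 50 mm and 8.59 degrees, less where a joint would pass 70% of its speed; a pose out of reach is approached as far as the arm can. A call is refused whole if a number of a shift passes 0.05 or a number of a turn 8.59, either way. A call with a gripper value outside its range is refused whole. The fingers move at their own pace and stop on an object; FORCE is the grip in N (left out, the last holds). Time passes only in rows, so rows that do not move let the fingers close. It gives the time, the measured TCP pose, the force and the opening at its end, in the units of the state.
- arm.read_state(): the state, without advancing time (a new reading comes with each control period).
- arm.get_image(name): name is "scene" or "top"; returns (picture, depth): 420x560x3 uint8, red, green, blue; 420x560 float32, mm along the optical axis (not along the pixel's ray), 0 where there is no reading.
- arm.get_calibration(name): a dict with "fx", "fy", "cx", "cy" (pixels), "origin" and "orientation" of the camera in the world. Camera axes: x right, y down, z forward; pixel columns grow to the right and rows downward; lengths in mm; the calibration is good to about 2 mm. A picture is of the moment at which its call begins. get_calibration takes no time and is no camera call.
- arm.sign_off(): hands the job in, once; it reports no verdict.
The state is a dict: "t": time; "joints": joint angles; "joint_vel": joint speeds; "joint_efforts": joint torques, N m; "tcp_pos": TCP position; "eef_rot": TCP orientation; "contact_force": force on the tool from outside, world axes, zero at the start; "wrist_torque": the same for the moment, N m; "finger_gap": finger opening in mm.
Only numpy, scipy, OpenCV 4.12 (cv2) and the standard library are available. Lean on these libraries where they do the work, as an engineer would, in place of code of your own. Each camera call takes 0.05 s, during which the arm holds its last target.

TASK

Take the stack of four round weights apart: put the smallest and the second smallest each flat into the beech nest whose pocket is cut for it, the next size up from its diameter (the largest nest stays empty). Load the tester with the two big ones, flange face down and centred: the second largest fully home on the tester's spigot and the largest fully home on top of it. Set the weights down rather than dropping them, and leave the mug and the gauge where they are.

Things in the scene. Friction and masses are not known exactly. Their poses are not given: they have to be found in the camera images.
- weight_36: Weight: steel flange 36 mm across, 20 mm thick, with a hub on top (24 mm across, 14 mm high, last 4 mm tapering to 16 mm): grip across the hub from above. A blind bore in the underside (27 mm across, 15 mm deep) drops over such a hub or spigot. Origin: centre of the underside; z up. The smallest, about 0.12 kg; at the start top of the stack.
- weight_52: Weight: steel flange 52 mm across, 20 mm thick, with a hub on top (24 mm across, 14 mm high, last 4 mm tapering to 16 mm): grip across the hub from above. A blind bore in the underside (27 mm across, 15 mm deep) drops over such a hub or spigot. Origin: centre of the underside; z up. Second smallest, about 0.22 kg; second from the top of the stack.
- weight_68: Weight: steel flange 68 mm across, 20 mm thick, with a hub on top (24 mm across, 14 mm high, last 4 mm tapering to 16 mm): grip across the hub from above. A blind bore in the underside (27 mm across, 15 mm deep) drops over such a hub or spigot. Origin: centre of the underside; z up. Second largest, about 0.36 kg; third from the top of the stack.
- weight_84: Weight: steel flange 84 mm across, 20 mm thick, with a hub on top (24 mm across, 14 mm high, last 4 mm tapering to 16 mm): grip across the hub from above. A blind bore in the underside (27 mm across, 15 mm deep) drops over such a hub or spigot. Origin: centre of the underside; z up. The largest, about 0.55 kg; bottom of the stack, on a round stand (96 mm across, 10 mm thick).
- nest_small: Fixed square beech plate 75 x 75 mm, 14 mm thick, with one round pocket 48 mm in diameter and 8 mm deep at its centre (grey felt floor 6 mm above the underside), for the 36 mm weight. Origin: centre of the underside; z up.
- nest_medium: Fixed square beech plate 90 x 90 mm, 14 mm thick, with one round pocket 64 mm in diameter and 8 mm deep at its centre (grey felt floor 6 mm above the underside), for the 52 mm weight. Origin: centre of the underside; z up.
- nest_large: Fixed square beech plate 105 x 105 mm, 14 mm thick, with one round pocket 80 mm in diameter and 8 mm deep at its centre (grey felt floor 6 mm above the underside), sized for the 68 mm weight, stays empty. Origin: centre of the underside; z up.
- tester: Fixed deadweight tester: grey 110 mm square base with a round steel platform 64 mm across, its flat top 50 mm above the underside; at its centre a spigot (24 mm across, 14 mm high, last 4 mm tapering to 16 mm). Origin: centre of the underside, on the spigot's axis; z up.
- mug: Bystander: white tea mug, 76 mm across without its handle, 86 mm high, 110 mm long with it. Origin: at table height, midway along that length. Stays where it is.
- gauge: Bystander: small round pressure gauge lying on its back, 105 x 69 mm, 33 mm high. Origin: at table height, midway along its length (the dial's centre is 18 mm from it). Stays where it is.
There are look-alikes about, which are no part of the job. Leave any blue or turquoise look-alike of the weight_52 alone.

How it is judged:
By the outcome, as a careful person would: the job done as asked, in the order asked, and still so for the second after the job is handed in, with the robot touching nothing.
It also fails if it takes over 99 s, if anything falls off the work surface, if the arm or the gripper's body presses on something with over 40 N, if the wrist force passes 120 N, or if a joint passes its speed limit or range.

## Working session

There is one attempt and no reset: what is moved stays moved. The work goes in short steps, Python scripts to look and compute and a shell command to move; the robot and the scene stay as the last step left them, time stands still between calls to the robot, and variables do not carry over. Pictures are saved under pics/ and viewed, and the job is handed in when it is done.

```bash
ls; mkdir -p pics
python3 - <<'E'
from rig import arm
import cv2
for n in ("scene","top"):
    p,d=arm.get_image(n); cv2.imwrite(f"pics/{n}0.png",p[:,:,::-1]); 
    import numpy as np; np.save(f"pics/{n}0.npy",d); print(arm.get_calibration(n))
print(arm.read_state())
E
```

```text
pics
{'fx': 389.9457645048857, 'fy': 389.9457645048857, 'cx': 277.3366522923727, 'cy': 206.96221066458924, 'origin': array([-71.24511085, 462.75162322, 430.1882228 ]), 'orientation': array([ 0.22910947, -0.35935192,  0.76047098, -0.48995809])}
{'fx': 532.7164930695213, 'fy': 532.7164930695213, 'cx': 276.61946957681454, 'cy': 215.928725136758, 'origin': array([ 295.6111872 ,  -18.3855074 , 1532.34049739]), 'orientation': array([ 0.06196077, -0.69439426,  0.71485001, -0.05446956])}
{'t': 0.1, 'joints': array([ 1.08439352e+00,  1.24451806e-01,  1.65153427e+00, -1.52770606e-05,
        1.36750290e+00, -8.25972372e-02]), 'joint_vel': array([ 0.00092756,  0.00081682, -0.00229244,  0.00010512,  0.00212047,
        0.00192826]), 'joint_efforts': array([ 4.66117308e-04, -4.18882298e+01, -3.61095178e+01,  7.77345733e-02,
        4.61706519e-02, -8.17629621e-05]), 'tcp_pos': array([255.16135234, 597.20643004, 221.50411689]), 'eef_rot': array([ 0.69255997,  0.14115271,  0.69292618, -0.14244268]), 'contact_force': array([ 0.36221831, -0.07232125,  0.58728174]), 'wrist_torque': array([0.00957147, 0.00280239, 0.0032104 ]), 'finger_gap': 95.17121007454375}
```

View pics/scene0.png

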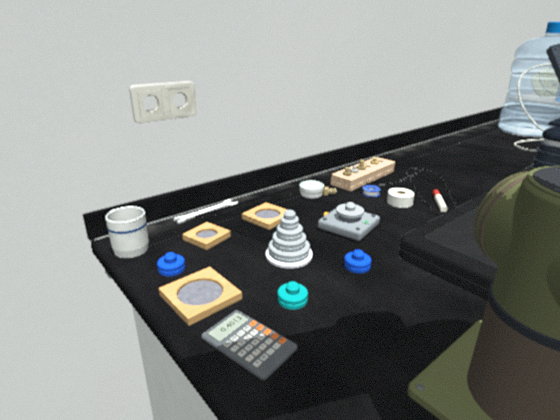

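View pics/top0.png

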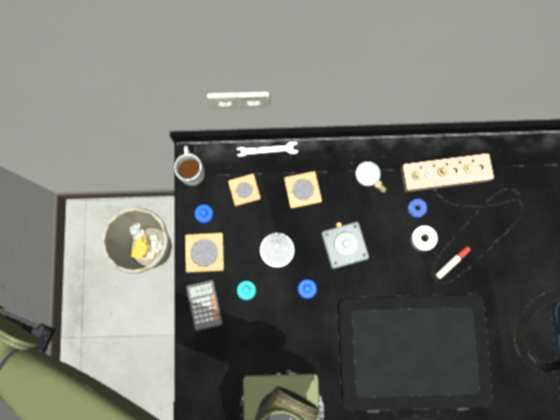

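```bash
cat > h.py <<'E'
import numpy as np, cv2
from scipy.spatial.transform import Rotation as R
from rig import arm
def cal(n):
    c=arm.get_calibration(n); q=c['orientation']
    return c, R.from_quat([q[1],q[2],q[3],q[0]]).as_matrix()
def ray(n,u,v):
    c,M=cal(n); return c['origin'], M@np.array([(u-c['cx'])/c['fx'],(v-c['cy'])/c['fy'],1.])
def onz(n,u,v,z):
    o,d=ray(n,u,v); return o+d*(z-o[2])/d[2]
def pt(n,u,v,dep):
    o,d=ray(n,u,v); return o+d*dep
def proj(n,P):
    c,M=cal(n); q=M.T@(np.asarray(P,float)-c['origin']); return q[0]/q[2]*c['fx']+c['cx'], q[1]/q[2]*c['fy']+c['cy']
def st():
    s=arm.read_state(); q=s['eef_rot']; M=R.from_quat([q[1],q[2],q[3],q[0]]).as_matrix()
    print('t',round(s['t'],2),'tcp',s['tcp_pos'].round(1),'F',s['contact_force'].round(1),'gap',round(s['finger_gap'],1),'x',M[:,0].round(3),'y',M[:,1].round(3)); return s,M
E
python3 - <<'E'
from h import *
t=cv2.imread('pics/top0.png'); cv2.imwrite('pics/topc.png',cv2.resize(t[145:305,170:395],None,fx=3.5,fy=3.5,interpolation=cv2.INTER_CUBIC))
s=cv2.imread('pics/scene0.png'); cv2.imwrite('pics/scc.png',cv2.resize(s[170:330,100:400],None,fx=2.6,fy=2.6,interpolation=cv2.INTER_CUBIC))
d=np.load('pics/top0.npy')
for nm,u,v in [('stack',277,250),('small',244,189),('med',303,189),('large',204,253),('tester',345,244),('b1',204,213),('b2',307,288),('tq',246,290),('mug',189,168),('gauge',369,174)]:
    print(nm,pt('top',u,v,d[v,u]).round(1), onz('top',u,v,0).round(0))
for k in np.load('pics/top0.npy')[235:266:3,262:293:3].round(0): print(k)
st()
E
```

```text
stack [441.3  -4.9  96.9] [451.  -4.   0.]
small [632.3  87.5   7.5] [634.  88.   0.]
med [629.3 -85.6  -3.2] [629. -85.   0.]
large [448.1 206.4   4.2] [449. 207.   0.]
tester [ 455.  -192.2   71.1] [ 463. -201.    0.]
b1 [559.7 201.2  34.8] [566. 206.   0.]
b2 [339.  -84.9  33.8] [340. -86.   0.]
tq [338.2  84.9  38.4] [339.  88.   0.]
mug [689.7 241.6  48.9] [703. 250.   0.]
gauge [ 658.5 -274.9   38.1] [ 668. -281.    0.]
[1548. 1544. 1541. 1518. 1516. 1516. 1519. 1532. 1543. 1543. 1545.]
[1550. 1535. 1515. 1498. 1495. 1474. 1495. 1493. 1517.    0. 1545.]
[1544. 1507. 1488. 1474. 1454. 1447. 1453. 1468. 1497. 1516. 1534.]
[1536. 1496. 1468. 1444. 1433. 1437. 1440. 1471. 1493. 1510. 1532.]
[1509. 1488. 1468. 1446. 1435. 1438. 1442. 1469. 1489. 1512. 1528.]
[1509. 1489. 1468. 1444. 1444. 1440. 1446. 1467. 1487. 1506. 1525.]
[1527. 1506. 1488. 1470. 1469. 1470. 1468. 1466. 1485. 1501. 1524.]
[1524. 1512. 1493. 1487. 1474. 1469. 1473. 1483. 1505. 1505. 1530.]
[1529. 1526. 1501. 1503. 1484. 1488. 1492. 1500. 1502. 1520. 1538.]
[1534. 1533. 1521. 1504. 1504. 1501. 1503. 1515. 1524. 1532. 1529.]
[1536. 1533. 1530. 1532. 1522. 1522. 1518. 1530. 1527. 1529. 1527.]
t 0.1 tcp [255.2 597.2 221.5] F [ 0.4 -0.1  0.6] gap 95.2 x [-0.001 -0.002 -1.   ] y [ 0.393  0.92  -0.002]
```

View pics/topc.png

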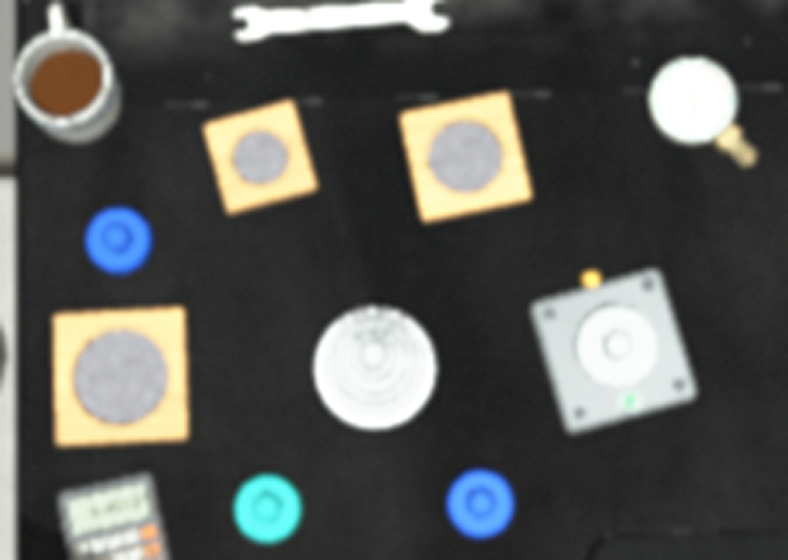

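View pics/scc.png

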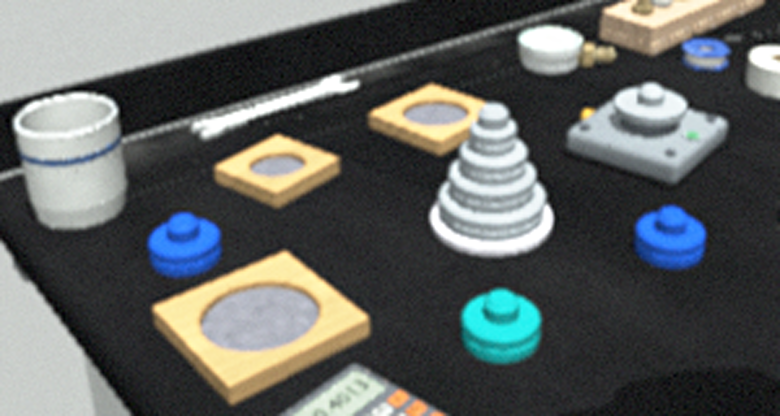

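```bash
cat > meas.py <<'E'
from h import *
def blob(mask,near):
    cs,_=cv2.findContours(mask.astype(np.uint8),cv2.RETR_EXTERNAL,cv2.CHAIN_APPROX_NONE)
    return min((c for c in cs if cv2.contourArea(c)>30),key=lambda c:np.linalg.norm(c[:,0].mean(0)-near))
def circ(c): 
    A=c[:,0].astype(float); X=np.c_[2*A,np.ones(len(A))]; s=np.linalg.lstsq(X,(A**2).sum(1),rcond=None)[0]
    return s[:2],np.sqrt(s[2]+s[0]**2+s[1]**2)
E
python3 - <<'E'
from meas import *
t=cv2.imread('pics/top0.png'); K=4
def up(u0,v0,u1,v1): return cv2.resize(t[v0:v1,u0:u1],None,fx=K,fy=K,interpolation=cv2.INTER_CUBIC)
def back(p,u0,v0): return (np.asarray(p)+.5)/K-.5+[u0,v0]
def worldcontour(c,u0,v0,z): return np.array([onz('top',*back(p,u0,v0),z)[:2] for p in c[:,0]])
def wc(P):
    X=np.c_[2*P,np.ones(len(P))]; s=np.linalg.lstsq(X,(P**2).sum(1),rcond=None)[0]; return s[:2],np.sqrt(s[2]+s[0]**2+s[1]**2)
# stand
im=up(250,225,305,280); g=im.min(2); m=g>110
c=blob(m,(110,110)); P=worldcontour(c,250,225,10); print('stand',wc(P), cv2.minEnclosingCircle(P.astype(np.float32)))
# nests
for nm,(u,v) in dict(small=(244,189),med=(303,189),large=(204,253)).items():
    o=(u-30,v-30); im=up(o[0],o[1],u+30,v+30); h=cv2.cvtColor(im,cv2.COLOR_BGR2HSV)
    m=(h[...,1]>80)&(h[...,2]>120)&(h[...,0]<30)
    c=blob(m,(120,120)); P=worldcontour(c,*o,14); r=cv2.minAreaRect(P.astype(np.float32)); M=cv2.moments(P.astype(np.float32)); print(nm,r,(M['m10']/M['m00'],M['m01']/M['m00']))
    cs,hi=cv2.findContours(m.astype(np.uint8),cv2.RETR_CCOMP,cv2.CHAIN_APPROX_NONE)
    for i,c in enumerate(cs):
        if hi[0][i][3]>=0 and cv2.contourArea(c)>800:
            P=worldcontour(c,*o,14);print('  pocket',wc(P), 'at z6',wc(worldcontour(c,*o,6))[0])
# tester
o=(315,214);im=up(*o,375,274); g=im.min(2)
for th in (195,205,215,225):
    c=blob(g>th,(120,118)); P=worldcontour(c,*o,50); print('plat',th,wc(P),cv2.minEnclosingCircle(P.astype(np.float32)))
h=cv2.cvtColor(im,cv2.COLOR_BGR2HSV)
cv2.imwrite('pics/tz.png',cv2.resize(im,None,fx=2.4,fy=2.4)); im=up(250,225,305,280); cv2.imwrite('pics/stz.png',cv2.resize(im,None,fx=2.4,fy=2.4))
m=(g>90); c=blob(m,(120,120)); P=worldcontour(c,*o,14); print(cv2.minAreaRect(P.astype(np.float32)))
E
```

```text
stand (array([451.13365859,  -3.0556836 ]), np.float64(51.03198969443294)) ((451.27935791015625, -3.265279531478882), 51.71890640258789)
small ((630.0194091796875, 87.64730834960938), (83.38189697265625, 81.86114501953125), 14.080412864685059) (630.0874192655756, 87.55071367690348)
  pocket (array([630.39184143,  86.28695969]), np.float64(34.344411558529195)) at z6 [632.15577069  86.83846954]
med ((625.162353515625, -83.42971801757812), (98.2925033569336, 97.01483917236328), 10.213995933532715) (625.0703203824003, -83.36291803987591)Traceback (most recent call last):
  File "<stdin>", line 19, in <module>
  File "<stdin>", line 5, in worldcontour
  File "h.py", line 10, in onz
    o,d=ray(n,u,v); return o+d*(z-o[2])/d[2]
        ~~~^^^^^^^
  File "h.py", line 8, in ray
    c,M=cal(n); return c['origin'], M@np.array([(u-c['cx'])/c['fx'],(v-c['cy'])/c['fy'],1.])
        ~~~^^^
  File "h.py", line 5, in cal
    c=arm.get_calibration(n); q=c['orientation']
ValueError: time passes only in moves, steps and waits
```

```bash
sed -i 's/^def cal/import functools\n@functools.lru_cache\ndef cal/' h.py
cat >> meas.py <<'E'
K=4
def up(t,u0,v0,u1,v1): return cv2.resize(t[v0:v1,u0:u1],None,fx=K,fy=K,interpolation=cv2.INTER_CUBIC)
def wcon(n,c,o,z): return np.array([onz(n,*((p+.5)/K-.5+np.array(o)),z)[:2] for p in c[:,0]])
def wc(P):
    X=np.c_[2*P,np.ones(len(P))]; s=np.linalg.lstsq(X,(P**2).sum(1),rcond=None)[0]; return s[:2].round(1),np.sqrt(s[2]+s[0]**2+s[1]**2).round(1)
E
cat > m1.py <<'E'
from meas import *
t=cv2.imread('pics/top0.png')
o=(250,225);im=up(t,*o,305,280); g=im.min(2)
for th in (110,140,170): c=blob(g>th,(110,110)); print('stand',wc(wcon('top',c,o,10)))
for nm,(u,v) in dict(small=(244,189),med=(303,189),large=(204,253)).items():
    o=(u-30,v-30); im=up(t,*o,u+30,v+30); h=cv2.cvtColor(im,cv2.COLOR_BGR2HSV)
    m=(h[...,2]>150)
    c=blob(m,(120,120)); P=wcon('top',c,o,14); print(nm,cv2.minAreaRect(P.astype(np.float32)))
    m=(h[...,1]>90)&(h[...,2]>120)&(h[...,0]<30)
    cs,hi=cv2.findContours(m.astype(np.uint8),cv2.RETR_CCOMP,cv2.CHAIN_APPROX_NONE)
    for i,c in enumerate(cs):
        if hi[0][i][3]>=0 and cv2.contourArea(c)>800: print('  pocket',wc(wcon('top',c,o,14)))
o=(315,214);im=up(t,*o,375,274); g=im.min(2)
for th in (195,205,215,225):
    c=blob(g>th,(120,118)); print('plat',th,wc(wcon('top',c,o,50)))
cv2.imwrite('pics/tz.png',cv2.resize(im,None,fx=2.4,fy=2.4)); 
c=blob(g>90,(120,120)); P=wcon('top',c,o,14); print(cv2.minAreaRect(P.astype(np.float32)))
im=up(t,250,225,305,280); cv2.imwrite('pics/stz.png',cv2.resize(im,None,fx=2.4,fy=2.4))
E
python3 m1.py
```

```text
stand (array([451.1,  -3.1]), np.float64(51.0))
stand (array([451.,  -3.]), np.float64(50.1))
stand (array([450.8,  -3. ]), np.float64(49.3))
small ((630.0672607421875, 87.68214416503906), (81.65963745117188, 80.0486068725586), 14.053282737731934)
  pocket (array([630.5,  87.6]), np.float64(40.9))
med ((625.208740234375, -83.47358703613281), (96.57206726074219, 95.55671691894531), 10.132875442504883)
  pocket (array([624.8, -83.3]), np.float64(50.1))
large ((450.0366516113281, 205.2653350830078), (110.55304718017578, 110.01524353027344), 1.203041434288025)
  pocket (array([450.4, 205.1]), np.float64(58.1))
plat 195 (array([ 453.7, -195.3]), np.float64(56.2))
plat 205 (array([ 453.5, -194.3]), np.float64(54.5))
plat 215 (array([ 452.6, -198.5]), np.float64(48.1))
plat 225 (array([ 450.6, -204.3]), np.float64(37.4))
((463.94158935546875, -197.23373413085938), (124.29839324951172, 114.14089965820312), 14.03456974029541)
```

View pics/tz.png

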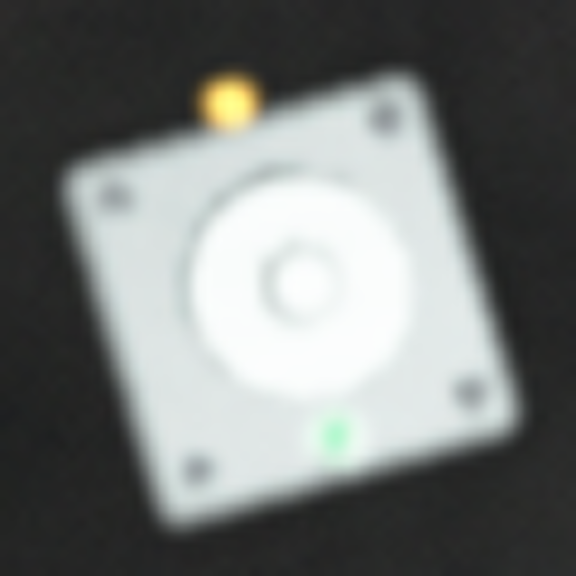

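View pics/stz.png

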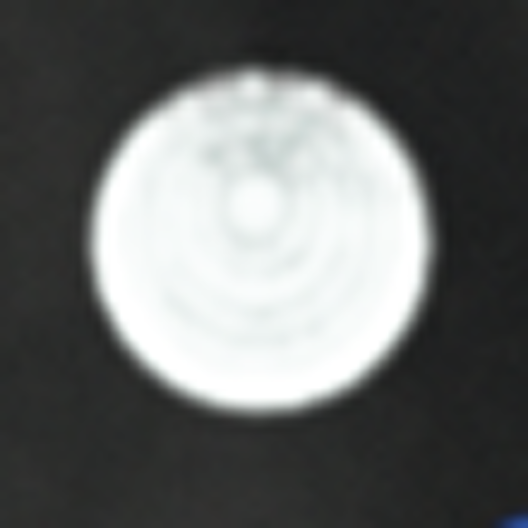

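Run:
```python
from meas import *
t=cv2.imread('pics/top0.png')
f=lambda a,b,o:((a+.5)/9.6-.5+o[0],(b+.5)/9.6-.5+o[1])
print('plat',onz('top',*f(301.5,285,(315,214)),50).round(1),'spig top',onz('top',*f(302,287,(315,214)),64).round(1))
print('hub',onz('top',*f(257,206,(250,225)),104).round(1))
o=(315,214);im=up(t,*o,375,274).astype(int)
g=im[...,0]-0
for th in (235,240,245,250):
  for ch in (0,2):
    c=blob(cv2.morphologyEx((im[...,ch]>th).astype(np.uint8),cv2.MORPH_CLOSE,np.ones((15,15))),(125,118)); print(ch,th,wc(wcon('top',c,o,50)))
s=cv2.imread('pics/scene0.png')
for nm,P in dict(hub=(441,-4,104),stand=(451,-3,10),spig=(454,-193,64),sm=(630,87.6,14),med=(625,-83.4,14),plat=(454,-193,50)).items():
    u,v=proj('scene',P); print(nm,round(u,1),round(v,1)); cv2.circle(s,(round(u),round(v)),0,(0,0,255),-1)
cv2.imwrite('pics/scm.png',cv2.resize(s[180:275,180:380],None,fx=4,fy=4,interpolation=cv2.INTER_CUBIC))
```

```text
plat [ 459.3 -197.5   50. ] spig top [ 457.2 -195.9   64. ]
hub [451.4  -3.5 104. ]
0 235 (array([ 452.3, -199.6]), np.float64(34.4))
2 235 (array([ 457.6, -198.2]), np.float64(31.2))
0 240 (array([ 457.6, -198.3]), np.float64(31.2))
2 240 (array([ 457.8, -197.9]), np.float64(30.4))
0 245 (array([ 457.9, -198. ]), np.float64(30.1))
2 245 (array([ 457.9, -197.7]), np.float64(29.2))
0 250 (array([ 457.9, -197.7]), np.float64(28.3))
2 250 (array([ 459.3, -198.4]), np.float64(4.7))
hub 293.9 211.9
stand 289.4 251.4
spig 350.9 203.7
sm 207.1 231.2
med 267.9 211.6
plat 350.4 209.2
```

View pics/scm.png

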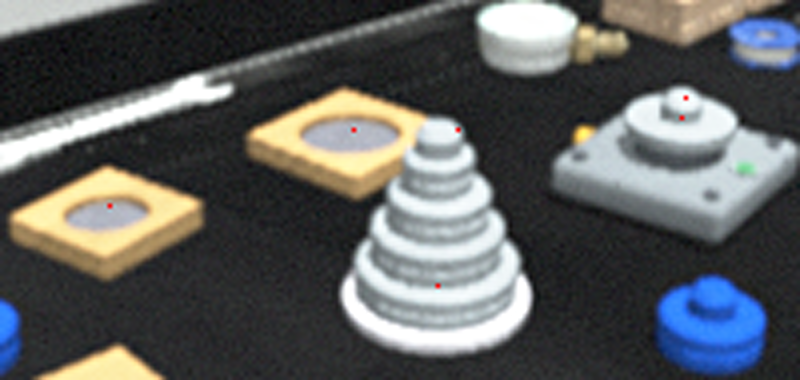

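Run:
```python
from meas import *
s=cv2.imread('pics/scene0.png')
cv2.imwrite('pics/a.png',cv2.resize(s[200:270,255:325],None,fx=8,fy=8,interpolation=cv2.INTER_CUBIC))
cv2.imwrite('pics/b.png',cv2.resize(s[190:250,315:385],None,fx=8,fy=8,interpolation=cv2.INTER_CUBIC))
for nm,P in dict(hub=(451,-3.2,104),spig=(458,-197.5,64),plat=(458,-197.5,50),stand=(451,-3.2,10)).items():
    u,v=proj('scene',P); o=(255,200) if nm in('hub','stand') else (315,190); print(nm,(u+.5-o[0])*8-.5,(v+.5-o[1])*8-.5)
```

```text
hub 285.4340352461795 86.2781878516555
spig 290.12243156429895 104.79213561384313
plat 286.20125141809194 148.59098766605712
stand 279.1391565097415 414.0732842320406
```

View pics/a.png

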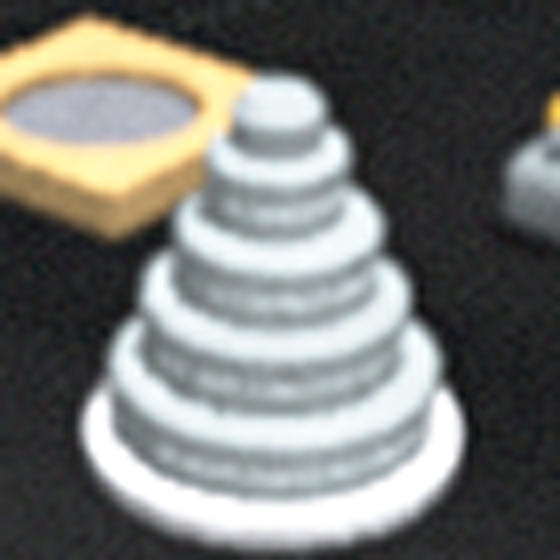

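View pics/b.png

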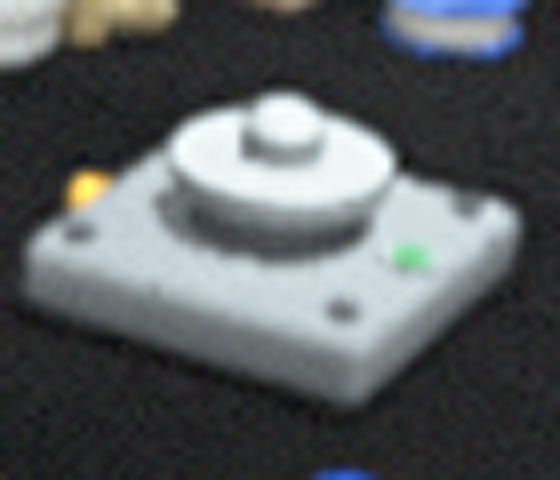

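Candidates: the stack is the grey pyramid at top px (277,250). Look-alikes are blue (204,213), blue (307,288) and turquoise (246,290), all to be left alone. The nests are small (244,189), medium (303,189) and large (204,253), which stays empty. The tester is at (345,244). The crops confirm the grey stack, with its stand at (451,-3), radius about 49 and the hub top over the same point. The tester is at about (458,-197.6).

```bash
python3 -m creep '[[0.015,-0.046,0,0,0],[0.015,-0.046,0,0,0],[0.015,-0.046,0,0,0],[0.015,-0.046,0,0,0],[0.015,-0.046,0,0,0]]' 40; python3 -m creep '[[0.015,-0.046,0,0,0],[0.015,-0.046,0,0,0],[0.015,-0.046,0,0,0],[0.015,-0.046,0,0,0],[0.015,-0.046,0,0,0]]'; python3 -m creep '[[0.015,-0.046,0,0,0],[0.015,-0.046,0,0,0],[0.015,-0.046,0,0,0],[0,0,0,0,0],[0,0,0,0,0]]'
```

```text
t: 0.6
tcp_pos: [330.4, 365.8, 222.1]
eef_rot: [0.693, 0.141, 0.693, -0.142]
contact_force: [-0.0, -0.4, 0.6]
finger_gap: 95.1
t: 1.1
tcp_pos: [405.3, 135.8, 222.4]
eef_rot: [0.693, 0.142, 0.693, -0.142]
contact_force: [1.0, -0.2, -0.4]
finger_gap: 95.2
t: 1.6
tcp_pos: [450.1, -1.0, 222.1]
eef_rot: [0.692, 0.143, 0.693, -0.143]
contact_force: [0.2, 0.6, -0.1]
finger_gap: 95.0
```

```bash
python3 -m creep '[[0.001,-0.002,-0.04,0,0.3],[0,0,-0.04,0,0.4],[0,0,-0.03,0,0.4],[0,0,-0.012,0,0.5],[0,0,0,0,0.5]]'
python3 - <<'E'
from h import *
st()
for n in ("scene","top"):
    p,d=arm.get_image(n); cv2.imwrite(f"pics/{n}1.png",p[:,:,::-1])
s=cv2.imread('pics/scene1.png'); t=cv2.imread('pics/top1.png')
a=cv2.resize(s[170:270,230:340],(440,400),interpolation=cv2.INTER_CUBIC); b=cv2.resize(t[215:285,235:312],(440,400),interpolation=cv2.INTER_CUBIC)
cv2.imwrite('pics/g1.png',np.vstack([np.hstack([a[:, :400],b[:,:400]])]))
E
```

```text
t: 2.1
tcp_pos: [449.7, -0.8, 98.8]
eef_rot: [0.691, 0.141, 0.694, -0.141]
contact_force: [0.6, 0.6, 0.8]
finger_gap: 60.7
t 2.1 tcp [449.7  -0.8  98.8] F [0.6 0.6 0.8] gap 60.7 x [-0.004  0.001 -1.   ] y [ 0.391  0.92  -0.001]
```

View pics/g1.png

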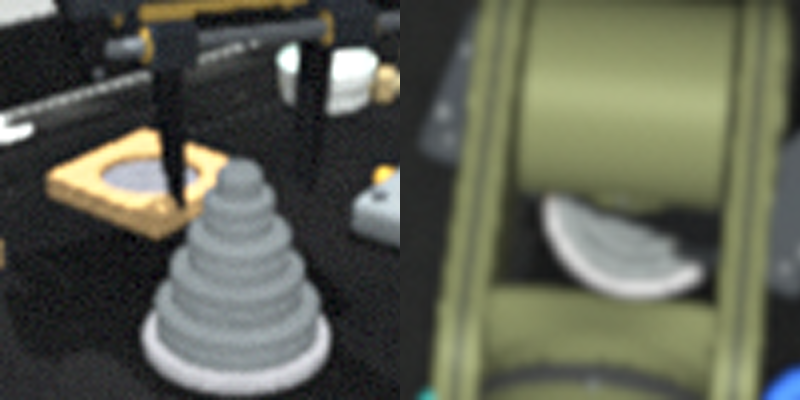

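```bash
python3 -m creep '[[0,0,0,0,0.6]]' |sed -n 2p;python3 -m creep '[[0,0,0,0,0.6]]'|sed -n 2p; python3 -m creep '[[0,0,0,0,0.6]]'
```

```text
tcp_pos: [453.0, -2.1, 102.9]
tcp_pos: [452.7, -2.3, 102.6]
t: 2.5
tcp_pos: [452.2, -2.4, 101.9]
eef_rot: [0.694, 0.142, 0.692, -0.142]
contact_force: [0.3, 0.5, -1.0]
finger_gap: 38.3
```

```bash
python3 -m creep '[[0,0,0,0,0.6],[0,0,0,0,0.6]]' |sed -n 2p;python3 -m creep '[[0,0,0,0,0.6]]'|sed -n 2p; python3 -m creep '[[0,0,0,0,0.8]]'; python3 -m creep '[[0,0,0,0,0.85],[0,0,0,0,0.9]]'; python3 -m creep '[[0,0,0,0,1],[0,0,0,0,1]]'
```

```text
tcp_pos: [451.5, -2.4, 100.9]
tcp_pos: [451.4, -2.4, 100.7]
t: 2.9
tcp_pos: [451.4, -2.3, 100.6]
eef_rot: [0.693, 0.142, 0.693, -0.142]
contact_force: [-0.3, -0.3, 0.2]
finger_gap: 34.2
t: 3.1
tcp_pos: [451.4, -2.2, 100.6]
eef_rot: [0.693, 0.142, 0.693, -0.142]
contact_force: [0.5, 0.8, 0.1]
finger_gap: 22.5
t: 3.3
tcp_pos: [451.4, -2.2, 100.6]
eef_rot: [0.693, 0.142, 0.693, -0.142]
contact_force: [-0.1, 0.2, -0.4]
finger_gap: 22.6
```

```bash
python3 -m creep '[[0,0,0.01,0,1],[0,0,0.015,0,1],[0,0,0.025,0,1],[0.02,0.01,0,0,1],[0.036,0.018,0,0,1]]'; python3 -m creep '[[0.036,0.018,0,0,1],[0.036,0.018,0,0,1],[0.036,0.018,0,0,1],[0.016,0.008,0,0,1],[0,0,0,0,1]]';python3 -m creep '[[0,0,-0.03,0,1],[0,0,-0.03,0,1],[0,0,-0.02,0,1],[0,0,-0.015,0,1],[0,0,-0.005,0,1]]';python3 -m creep '[[0,0,0,0,1],[0,0,0,0,1],[0,0,0,0,1],[0,0,0,0,1]]'
python3 - <<'E'
from h import *
p,d=arm.get_image('scene'); cv2.imwrite("pics/n1.png",cv2.resize(p[170:290,140:340,::-1],None,fx=4,fy=4,interpolation=cv2.INTER_CUBIC))
E
```

```text
t: 3.8
tcp_pos: [507.8, 25.3, 152.6]
eef_rot: [0.694, 0.142, 0.692, -0.142]
contact_force: [0.0, -0.7, -1.5]
finger_gap: 22.4
t: 4.3
tcp_pos: [633.0, 88.6, 150.9]
eef_rot: [0.693, 0.141, 0.693, -0.141]
contact_force: [0.4, 1.1, -1.2]
finger_gap: 22.3
t: 4.8
tcp_pos: [629.6, 87.2, 48.9]
eef_rot: [0.692, 0.142, 0.694, -0.142]
contact_force: [-0.3, -0.2, -1.6]
finger_gap: 22.1
t: 5.2
tcp_pos: [632.2, 87.7, 52.0]
eef_rot: [0.693, 0.142, 0.692, -0.142]
contact_force: [-0.5, 0.3, -1.3]
finger_gap: 22.5
```

View pics/n1.png

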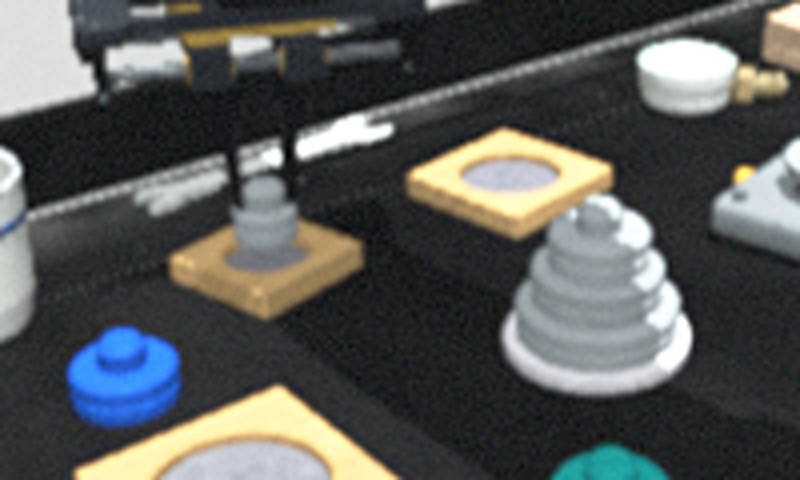

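```bash
python3 -m creep '[[0,0,-0.005,0,1],[0,0,-0.004,0,1],[0,0,-0.003,0,1],[0,0,-0.001,0,1],[0,0,0,0,1]]'; python3 -m creep '[[0,0,0,0,1],[0,0,-0.0005,0,1],[0,0,0,0,1],[0,0,0,0,1],[0,0,0,0,1]]'; python3 -m creep '[[0,0,-0.0005,0,1],[0,0,0,0,1],[0,0,0,0,1],[0,0,0,0,1],[0,0,0,0,1]]'
```

```text
t: 5.75
tcp_pos: [631.1, 87.7, 37.2]
eef_rot: [0.692, 0.142, 0.693, -0.142]
contact_force: [-0.5, -0.4, -1.6]
finger_gap: 22.6
t: 6.25
tcp_pos: [631.5, 87.7, 37.3]
eef_rot: [0.693, 0.142, 0.693, -0.142]
contact_force: [0.8, 0.4, -0.8]
finger_gap: 22.8
t: 6.75
tcp_pos: [631.5, 87.7, 36.7]
eef_rot: [0.693, 0.142, 0.693, -0.142]
contact_force: [1.3, 0.2, -0.7]
finger_gap: 22.6
```

```bash
python3 -m creep '[[0,0,-0.0005,0,1],[0,0,0,0,1],[0,0,0,0,1],[0,0,0,0,1]]'|sed -n 2,4p; python3 -m creep '[[0,0,-0.0005,0,1],[0,0,0,0,1],[0,0,0,0,1],[0,0,0,0,1]]'|sed -n 2,4p;python3 -m creep '[[0,0,-0.0005,0,1],[0,0,0,0,1],[0,0,0,0,1],[0,0,0,0,1]]'|sed -n 2,4p
```

```text
tcp_pos: [631.5, 87.7, 36.6]
eef_rot: [0.693, 0.142, 0.693, -0.142]
contact_force: [-1.5, -0.3, 3.5]
tcp_pos: [631.6, 87.7, 36.6]
eef_rot: [0.693, 0.142, 0.693, -0.142]
contact_force: [-3.2, 0.1, 7.1]
tcp_pos: [631.6, 87.7, 36.6]
eef_rot: [0.693, 0.142, 0.693, -0.142]
contact_force: [-5.4, -0.3, 8.9]
```

```bash
python3 -m creep '[[0,0,0.001,0,1],[0,0,0,0,0.6],[0,0,0,0,0.5],[0,0,0,0,0.4],[0,0,0,0,0.4]]'; python3 -m creep '[[0,0,0.005,0,0.4],[0,0,0.02,0,0.4],[0,0,0.03,0,0.4],[-0.01,0,0.03,0,0.4],[-0.03,-0.015,0.03,0,0.4]]';python3 - <<'E'
from h import *
p,d=arm.get_image('scene'); cv2.imwrite("pics/n2.png",cv2.resize(p[170:290,140:340,::-1],None,fx=4,fy=4,interpolation=cv2.INTER_CUBIC))
E
```

```text
t: 8.45
tcp_pos: [631.3, 87.7, 35.7]
eef_rot: [0.693, 0.142, 0.693, -0.142]
contact_force: [-0.6, 1.5, 0.3]
finger_gap: 49.0
t: 8.95
tcp_pos: [592.6, 73.4, 153.1]
eef_rot: [0.694, 0.142, 0.692, -0.141]
contact_force: [-0.0, -0.6, 0.3]
finger_gap: 57.1
```

View pics/n2.png

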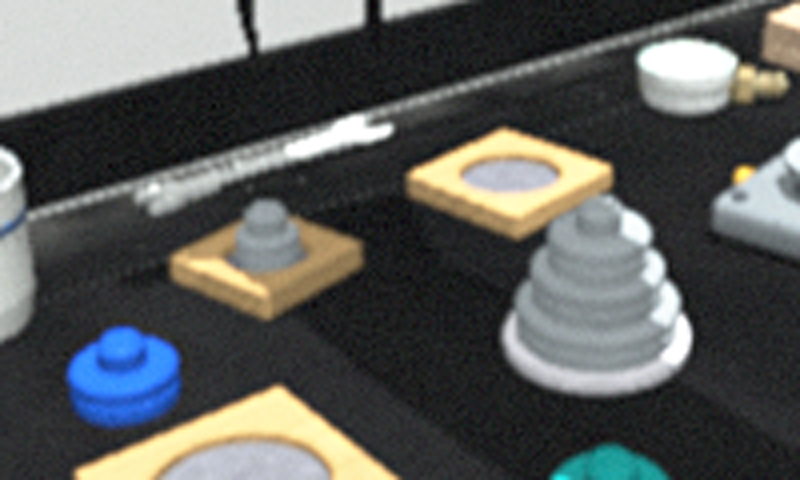

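```bash
python3 -m creep '[[-0.035,-0.019,0,0,0.4],[-0.035,-0.019,0,0,0.4],[-0.035,-0.019,0,0,0.4],[-0.025,-0.013,-0.005,0,0.4],[-0.010,-0.005,-0.01,0,0.4]]'; python3 -m creep '[[0,0,-0.02,0,0.4],[0,0,-0.015,0,0.4],[0,0,-0.01,0,0.4],[0,0,-0.006,0,0.4],[0,0,-0.0046,0,0.4]]';python3 -m creep '[[0,0,0,0,0.5],[0,0,0,0,0.6],[0,0,0,0,0.6],[0,0,0,0,0.6],[0,0,0,0,0.7]]';python3 -m creep '[[0,0,0,0,0.8],[0,0,0,0,1],[0,0,0,0,1],[0,0,0,0,1],[0,0,0,0,1]]'
```

```text
t: 9.5
tcp_pos: [450.4, -3.1, 136.7]
eef_rot: [0.693, 0.142, 0.692, -0.142]
contact_force: [-0.4, 0.3, -0.2]
finger_gap: 57.0
t: 10.0
tcp_pos: [451.7, -2.2, 80.2]
eef_rot: [0.693, 0.142, 0.693, -0.142]
contact_force: [0.6, -0.6, -0.8]
finger_gap: 56.8
t: 10.5
tcp_pos: [451.7, -2.3, 80.9]
eef_rot: [0.693, 0.142, 0.693, -0.142]
contact_force: [-0.3, -0.3, 0.4]
finger_gap: 33.9
t: 11.0
tcp_pos: [451.6, -2.2, 80.7]
eef_rot: [0.693, 0.142, 0.693, -0.142]
contact_force: [0.1, 1.3, 2.4]
finger_gap: 22.8
```

```bash
python3 -m creep '[[0,0,0.005,0,1],[0,0,0.01,0,1],[0,0,0.02,0,1],[0,0,0.025,0,1],[0.02,-0.009,0,0,1]]'; python3 -m creep '[[0.036,-0.017,0,0,1],[0.036,-0.017,0,0,1],[0.036,-0.017,0,0,1],[0.032,-0.014,0,0,1],[0.014,-0.007,0,0,1]]';python3 -m creep '[[0,0,-0.025,0,1],[0,0,-0.025,0,1],[0,0,-0.02,0,1],[0,0,-0.012,0,1],[0,0,-0.006,0,1]]';python3 -m creep '[[0,0,-0.002,0,1],[0,0,0,0,1],[0,0,0,0,1],[0,0,0,0,1],[0,0,0,0,1]]'
python3 - <<'E'
from h import *
p,d=arm.get_image('scene'); cv2.imwrite("pics/n3.png",cv2.resize(p[160:280,180:380,::-1],None,fx=4,fy=4,interpolation=cv2.INTER_CUBIC))
E
```

```text
t: 11.5
tcp_pos: [472.6, -11.1, 144.8]
eef_rot: [0.695, 0.142, 0.691, -0.141]
contact_force: [1.0, 0.3, -1.5]
finger_gap: 22.7
t: 12.0
tcp_pos: [627.6, -84.7, 140.9]
eef_rot: [0.693, 0.142, 0.692, -0.142]
contact_force: [-0.3, 0.5, -2.7]
finger_gap: 22.3
t: 12.5
tcp_pos: [624.5, -83.2, 51.3]
eef_rot: [0.692, 0.142, 0.694, -0.142]
contact_force: [0.1, 0.1, -1.6]
finger_gap: 22.3
t: 13.0
tcp_pos: [625.9, -83.4, 51.4]
eef_rot: [0.693, 0.142, 0.692, -0.142]
contact_force: [-0.2, 0.6, -0.3]
finger_gap: 21.9
```

View pics/n3.png

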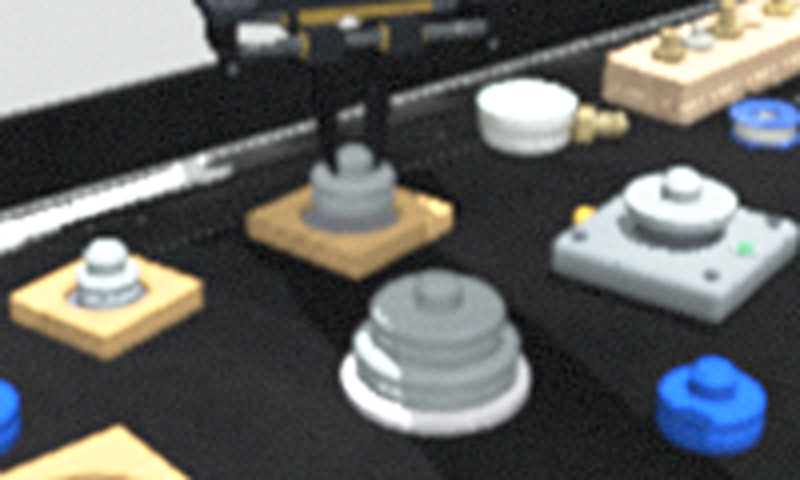

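```bash
python3 -m creep '[[0,0,-0.005,0,1],[0,0,-0.004,0,1],[0,0,-0.003,0,1],[0,0,-0.001,0,1],[0,0,0,0,1]]'; python3 -m creep '[[0,0,0,0,1],[0,0,-0.0005,0,1],[0,0,0,0,1],[0,0,0,0,1],[0,0,0,0,1]]'; python3 -m creep '[[0,0,-0.001,0,1],[0,0,0,0,1],[0,0,0,0,1],[0,0,0,0,1],[0,0,0,0,1]]';python3 -m creep '[[0,0,-0.0005,0,1],[0,0,0,0,1],[0,0,0,0,1],[0,0,0,0,1],[0,0,0,0,1]]'
```

```text
t: 13.55
tcp_pos: [625.2, -83.3, 37.2]
eef_rot: [0.693, 0.142, 0.693, -0.142]
contact_force: [-0.2, -0.2, -3.0]
finger_gap: 22.5
t: 14.05
tcp_pos: [625.5, -83.3, 37.1]
eef_rot: [0.693, 0.142, 0.693, -0.142]
contact_force: [0.6, 0.9, -2.5]
finger_gap: 22.4
t: 14.55
tcp_pos: [625.6, -83.3, 36.7]
eef_rot: [0.693, 0.142, 0.693, -0.142]
contact_force: [-3.3, 0.6, 5.1]
finger_gap: 22.5
t: 15.05
tcp_pos: [625.7, -83.3, 36.7]
eef_rot: [0.693, 0.142, 0.693, -0.142]
contact_force: [-3.9, 0.2, 8.0]
finger_gap: 22.6
```

Seated at 36.7, as expected. Release.

```bash
python3 -m creep '[[0,0,0.001,0,1],[0,0,0,0,0.6],[0,0,0,0,0.5],[0,0,0,0,0.4],[0,0,0,0,0.4]]'; python3 -m creep '[[0,0,0.005,0,0.4],[0,0,0.02,0,0.4],[0,0,0.03,0,0.4],[-0.01,0,0.03,0,0.4],[-0.03,0.015,0.02,0,0.4]]';python3 - <<'E'
from h import *
p,d=arm.get_image('scene'); cv2.imwrite("pics/n4.png",cv2.resize(p[160:280,180:380,::-1],None,fx=4,fy=4,interpolation=cv2.INTER_CUBIC))
E
```

```text
t: 15.55
tcp_pos: [625.4, -83.3, 36.2]
eef_rot: [0.693, 0.142, 0.693, -0.142]
contact_force: [0.8, 0.3, 0.2]
finger_gap: 49.2
t: 16.05
tcp_pos: [587.8, -69.6, 145.1]
eef_rot: [0.695, 0.142, 0.691, -0.142]
contact_force: [-0.1, 0.8, 0.4]
finger_gap: 56.9
```

View pics/n4.png

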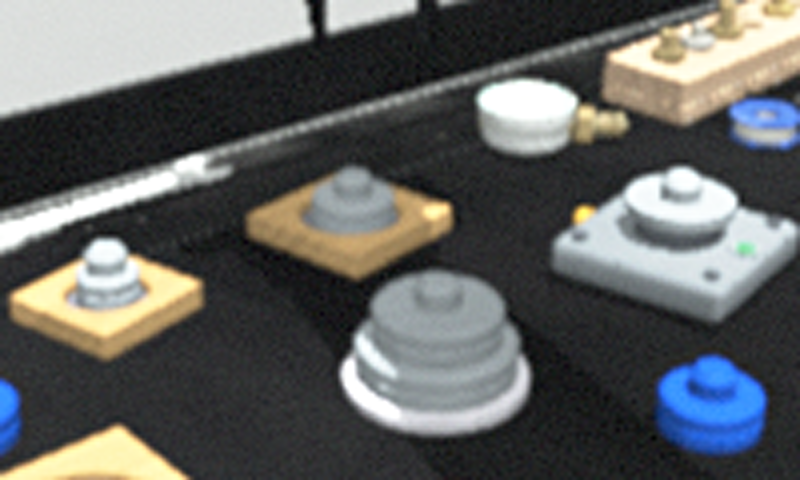

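```bash
python3 -m creep '[[-0.034,0.017,0,0,0.4],[-0.034,0.017,0,0,0.4],[-0.034,0.017,0,0,0.4],[-0.022,0.010,-0.01,0,0.4],[-0.010,0.005,-0.015,0,0.4]]'; python3 -m creep '[[0,0,-0.02,0,0.4],[0,0,-0.015,0,0.4],[0,0,-0.01,0,0.4],[0,0,-0.007,0,0.4],[0,0,-0.004,0,0.4]]';python3 -m creep '[[0,0,0,0,0.5],[0,0,0,0,0.6],[0,0,0,0,0.6],[0,0,0,0,0.6],[0,0,0,0,0.7]]';python3 -m creep '[[0,0,0,0,0.8],[0,0,0,0,1],[0,0,0,0,1],[0,0,0,0,1],[0,0,0,0,1]]' 50
```

```text
t: 16.6
tcp_pos: [450.5, -1.6, 117.2]
eef_rot: [0.694, 0.142, 0.692, -0.141]
contact_force: [0.5, -0.8, -0.9]
finger_gap: 57.1
t: 17.1
tcp_pos: [451.5, -2.3, 60.3]
eef_rot: [0.693, 0.142, 0.693, -0.142]
contact_force: [0.5, 0.1, 0.4]
finger_gap: 56.9
t: 17.6
tcp_pos: [451.7, -2.3, 60.9]
eef_rot: [0.693, 0.142, 0.693, -0.142]
contact_force: [-0.0, 0.2, 0.3]
finger_gap: 34.1
t: 18.1
tcp_pos: [451.6, -2.2, 60.7]
eef_rot: [0.693, 0.142, 0.693, -0.142]
contact_force: [-0.3, 0.7, 0.3]
finger_gap: 22.1
```

```bash
python3 -m creep '[[0,0,0.005,0,1],[0,0,0.01,0,1],[0,0,0.025,0,1],[0,0,0.025,0,1],[0,-0.005,0.01,0,1]]'; python3 -m creep '[[0,-0.02,0,0,1],[0.002,-0.035,0,0,1],[0.002,-0.035,0,0,1],[0.002,-0.035,0,0,1],[0.001,-0.03,0,0,1]]';python3 -m creep '[[0,-0.02,0,0,1],[0,-0.010,0,0,1],[0,-0.005,0,0,1],[0,0,-0.01,0,1],[0,0,-0.01,0,1]]';python3 -m creep '[[0,0,-0.006,0,1],[0,0,-0.004,0,1],[0,0,0,0,1],[0,0,0,0,1],[0,0,0,0,1]]'
python3 - <<'E'
from h import *
p,d=arm.get_image('scene'); cv2.imwrite("pics/n5.png",cv2.resize(p[160:260,270:420,::-1],None,fx=5,fy=5,interpolation=cv2.INTER_CUBIC))
cv2.imwrite('pics/scene5.png',p[:,:,::-1])
p,d=arm.get_image('top'); cv2.imwrite("pics/n6.png",cv2.resize(p[205:285,305:385,::-1],None,fx=7,fy=7,interpolation=cv2.INTER_CUBIC))
st()
E
```

```text
t: 18.6
tcp_pos: [452.7, -7.5, 138.5]
eef_rot: [0.694, 0.141, 0.691, -0.142]
contact_force: [0.6, -0.1, -2.4]
finger_gap: 22.0
t: 19.1
tcp_pos: [457.7, -164.2, 135.1]
eef_rot: [0.692, 0.142, 0.693, -0.142]
contact_force: [0.4, -0.6, -2.8]
finger_gap: 22.2
t: 19.6
tcp_pos: [458.4, -196.6, 114.8]
eef_rot: [0.693, 0.142, 0.693, -0.141]
contact_force: [-0.2, 0.0, -3.3]
finger_gap: 22.1
t: 20.1
tcp_pos: [458.8, -197.4, 106.1]
eef_rot: [0.693, 0.142, 0.692, -0.142]
contact_force: [-1.0, -0.3, -2.7]
finger_gap: 22.6
t 20.2 tcp [ 458.7 -197.4  106. ] F [ 0.1 -0.1 -3.1] gap 22.1 x [ 0.001 -0.    -1.   ] y [ 0.393  0.92  -0.   ]
```

View pics/n5.png

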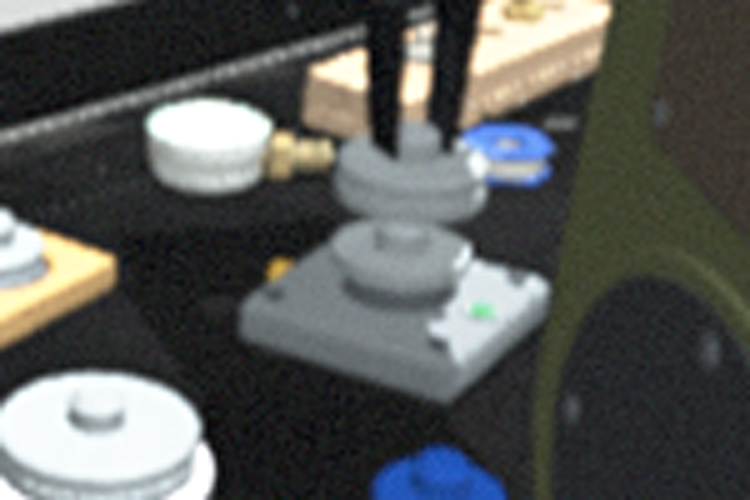

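View pics/n6.png

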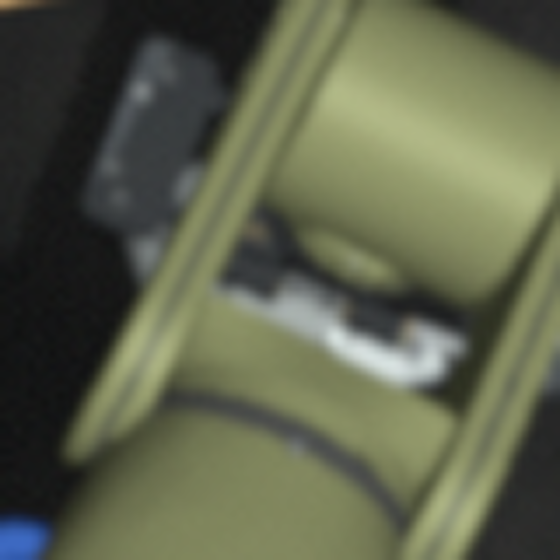

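```bash
python3 -m creep '[[0,0,-0.004,0,1],[0,0,-0.003,0,1],[0,0,-0.002,0,1],[0,0,-0.001,0,1],[0,0,0,0,1]]'|sed -n 2,4p; python3 -m creep '[[0,0,-0.002,0,1],[0,0,-0.002,0,1],[0,0,0,0,1],[0,0,0,0,1],[0,0,0,0,1]]'|sed -n 2,4p; python3 -m creep '[[0,0,-0.001,0,1],[0,0,-0.001,0,1],[0,0,0,0,1],[0,0,0,0,1],[0,0,0,0,1]]'|sed -n 2,4p
```

```text
tcp_pos: [458.2, -197.2, 95.2]
eef_rot: [0.693, 0.142, 0.693, -0.142]
contact_force: [0.1, -0.2, -3.2]
tcp_pos: [458.5, -197.3, 91.6]
eef_rot: [0.693, 0.142, 0.693, -0.142]
contact_force: [0.9, -0.0, -3.1]
tcp_pos: [458.5, -197.2, 89.5]
eef_rot: [0.693, 0.142, 0.693, -0.142]
contact_force: [1.3, 1.5, -2.9]
```

```bash
python3 -m creep '[[0,0,-0.002,0,1],[0,0,-0.001,0,1],[0,0,0,0,1],[0,0,0,0,1],[0,0,0,0,1]]'|sed -n 2,4p; python3 -m creep '[[0,0,-0.002,0,1],[0,0,-0.001,0,1],[0,0,0,0,1],[0,0,0,0,1],[0,0,0,0,1]]'|sed -n 2,4p; python3 -m creep '[[0,0,-0.001,0,1],[0,0,-0.001,0,1],[0,0,0,0,1],[0,0,0,0,1],[0,0,0,0,1]]'|sed -n 2,4p;python3 -m creep '[[0,0,-0.0005,0,1],[0,0,-0.0005,0,1],[0,0,0,0,1],[0,0,0,0,1],[0,0,0,0,1]]'|sed -n 2,4p
```

```text
tcp_pos: [458.5, -197.1, 86.5]
eef_rot: [0.693, 0.142, 0.693, -0.142]
contact_force: [1.5, 2.2, -2.6]
tcp_pos: [458.5, -197.2, 83.5]
eef_rot: [0.693, 0.142, 0.693, -0.142]
contact_force: [2.4, 1.6, -2.1]
tcp_pos: [458.5, -197.2, 81.6]
eef_rot: [0.693, 0.142, 0.693, -0.142]
contact_force: [3.0, 3.6, -1.5]
tcp_pos: [458.8, -197.3, 80.9]
eef_rot: [0.693, 0.142, 0.692, -0.142]
contact_force: [2.5, 4.7, 0.2]
```

```bash
python3 -m creep '[[0.0005,0.001,0.0005,0,1],[0,0,0,0,1],[0,0,0,0,1],[0,0,0,0,1],[0,0,0,0,1]]'|sed -n 2,4p; python3 -m creep '[[0,0,-0.0005,0,1],[0,0,0,0,1],[0,0,0,0,1],[0,0,0,0,1]]'|sed -n 2,4p;python3 -m creep '[[0,0,-0.0005,0,1],[0,0,0,0,1],[0,0,0,0,1],[0,0,0,0,1]]'|sed -n 2,4p
```

```text
tcp_pos: [458.4, -196.5, 80.8]
eef_rot: [0.692, 0.142, 0.693, -0.142]
contact_force: [0.5, 0.1, -2.7]
tcp_pos: [458.8, -196.4, 80.7]
eef_rot: [0.693, 0.142, 0.693, -0.142]
contact_force: [-2.5, -1.4, 1.2]
tcp_pos: [458.8, -196.4, 80.7]
eef_rot: [0.693, 0.142, 0.693, -0.142]
contact_force: [-4.3, 0.9, 5.9]
```

```bash
python3 -m creep '[[0,0,0.0005,0,1],[0,0,0,0,0.7],[0,0,0,0,0.6],[0,0,0,0,0.4],[0,0,0,0,0.4]]'; python3 -m creep '[[0,0,0.005,0,0.4],[0,0,0.02,0,0.4],[0,0.005,0.025,0,0.4],[0,0.03,0,0,0.4],[0,0.04,0,0,0.4]]';python3 -m creep '[[-0.002,0.04,0,0,0.4],[-0.002,0.04,0,0,0.4],[-0.0035,0.02,0,0,0.4],[0,0.015,0,0,0.4],[0,0.004,0,0,0.4]]'
python3 - <<'E'
from h import *
p,d=arm.get_image('scene'); cv2.imwrite("pics/n7.png",cv2.resize(p[160:280,240:400,::-1],None,fx=5,fy=5,interpolation=cv2.INTER_CUBIC)); cv2.imwrite('pics/scene7.png',p[:,:,::-1])
p,d=arm.get_image('top'); cv2.imwrite('pics/top7.png',p[:,:,::-1]); cv2.imwrite("pics/n8.png",cv2.resize(p[205:285,235:385,::-1],None,fx=5,fy=5,interpolation=cv2.INTER_CUBIC))
st()
E
```

```text
t: 25.5
tcp_pos: [459.1, -196.2, 80.5]
eef_rot: [0.693, 0.142, 0.693, -0.142]
contact_force: [-0.2, 0.4, -0.5]
finger_gap: 46.9
t: 26.0
tcp_pos: [460.0, -121.8, 132.5]
eef_rot: [0.694, 0.143, 0.691, -0.143]
contact_force: [-0.2, 0.6, 0.2]
finger_gap: 57.1
t: 26.5
tcp_pos: [451.4, -1.0, 131.0]
eef_rot: [0.693, 0.141, 0.693, -0.141]
contact_force: [0.1, 0.8, 0.1]
finger_gap: 57.2
t 26.6 tcp [451.6  -2.1 130.9] F [ 0.2  0.3 -1. ] gap 57.1 x [ 0.001 -0.    -1.   ] y [ 0.392  0.92  -0.   ]
```

View pics/n7.png

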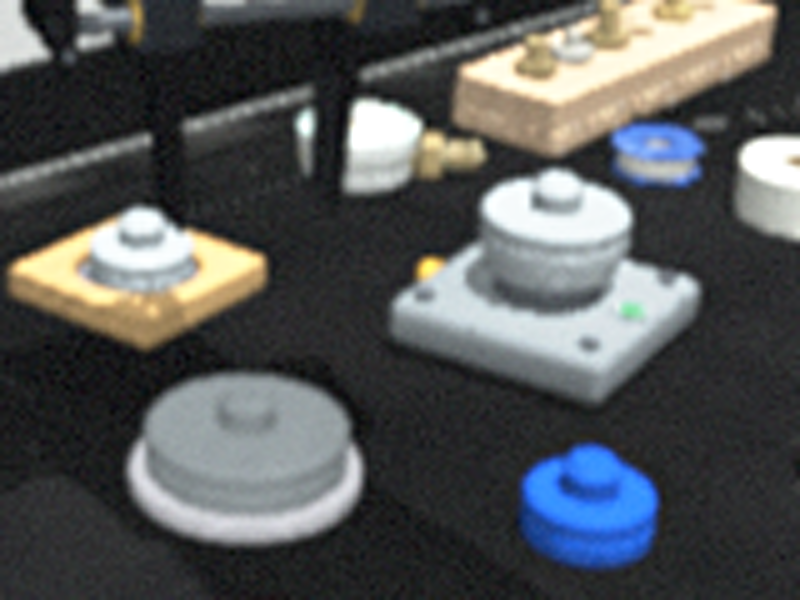

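View pics/n8.png

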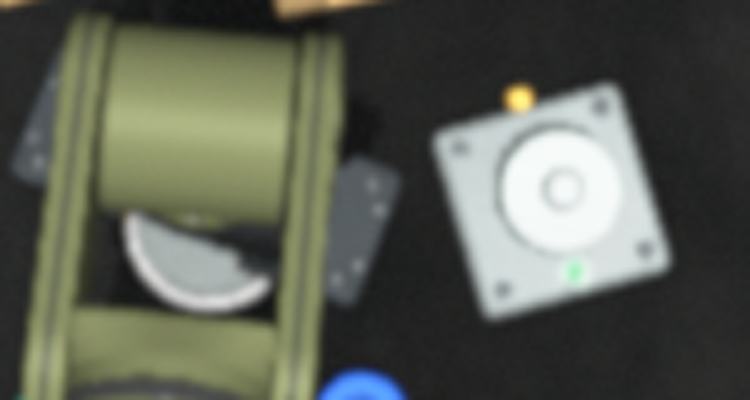

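```bash
python3 -m creep '[[0,0,-0.02,0,0.4],[0,0,-0.03,0,0.4],[0,0,-0.02,0,0.4],[0,0,-0.010,0,0.4],[0,0,-0.006,0,0.4]]'; python3 -m creep '[[0,0,-0.004,0,0.4],[0,0,0,0,0.4],[0,0,0,0,0.5],[0,0,0,0,0.6],[0,0,0,0,0.6]]';python3 -m creep '[[0,0,0,0,0.6],[0,0,0,0,0.7],[0,0,0,0,0.8],[0,0,0,0,0.8],[0,0,0,0,1]]' 60;python3 -m creep '[[0,0,0,0,1],[0,0,0,0,1],[0,0,0,0,1]]'
```

```text
t: 27.1
tcp_pos: [451.1, -2.9, 43.8]
eef_rot: [0.692, 0.142, 0.693, -0.142]
contact_force: [-0.8, -0.2, -0.0]
finger_gap: 56.8
t: 27.6
tcp_pos: [451.9, -2.3, 41.2]
eef_rot: [0.693, 0.142, 0.692, -0.142]
contact_force: [0.5, -0.1, 0.3]
finger_gap: 40.1
t: 28.1
tcp_pos: [451.6, -2.0, 40.6]
eef_rot: [0.693, 0.142, 0.693, -0.142]
contact_force: [0.7, 2.4, 0.4]
finger_gap: 22.1
t: 28.4
tcp_pos: [451.6, -2.0, 40.6]
eef_rot: [0.693, 0.142, 0.693, -0.142]
contact_force: [1.1, 3.9, -0.7]
finger_gap: 21.8
```

```bash
python3 -m creep '[[0,0,0.005,0,1],[0,0,0.01,0,1],[0,0,0.025,0,1],[0,0,0.03,0,1],[0,0,0.02,0,1]]'; python3 -m creep '[[0,-0.02,0.01,0,1],[0.0025,-0.035,0,0,1],[0.002,-0.035,0,0,1],[0.002,-0.035,0,0,1],[0.001,-0.03,0,0,1]]';python3 -m creep '[[0,-0.02,0,0,1],[0,-0.010,0,0,1],[0,-0.006,0,0,1],[0,-0.003,-0.003,0,1],[0,0,-0.005,0,1]]';python3 -m creep '[[0,0,0,0,1],[0,0,0,0,1],[0,0,0,0,1],[0,0,0,0,1],[0,0,0,0,1]]'
python3 - <<'E'
from h import *
p,d=arm.get_image('scene'); cv2.imwrite("pics/n9.png",cv2.resize(p[150:260,270:420,::-1],None,fx=5,fy=5,interpolation=cv2.INTER_CUBIC))
st()
E
```

```text
t: 28.9
tcp_pos: [450.9, -2.9, 132.2]
eef_rot: [0.693, 0.141, 0.693, -0.142]
contact_force: [0.6, -0.0, -6.3]
finger_gap: 21.9
t: 29.4
tcp_pos: [457.5, -159.0, 140.2]
eef_rot: [0.692, 0.141, 0.694, -0.142]
contact_force: [1.5, 1.0, -5.8]
finger_gap: 21.8
t: 29.9
tcp_pos: [459.0, -196.0, 132.5]
eef_rot: [0.693, 0.142, 0.693, -0.142]
contact_force: [0.1, 0.4, -6.2]
finger_gap: 21.9
t: 30.4
tcp_pos: [459.1, -196.2, 132.8]
eef_rot: [0.693, 0.142, 0.693, -0.142]
contact_force: [-0.9, -0.0, -6.5]
finger_gap: 22.0
t 30.45 tcp [ 459.  -196.2  132.7] F [ 0.1 -0.5 -7.1] gap 22.1 x [ 0. -0. -1.] y [ 0.393  0.92  -0.   ]
```

View pics/n9.png

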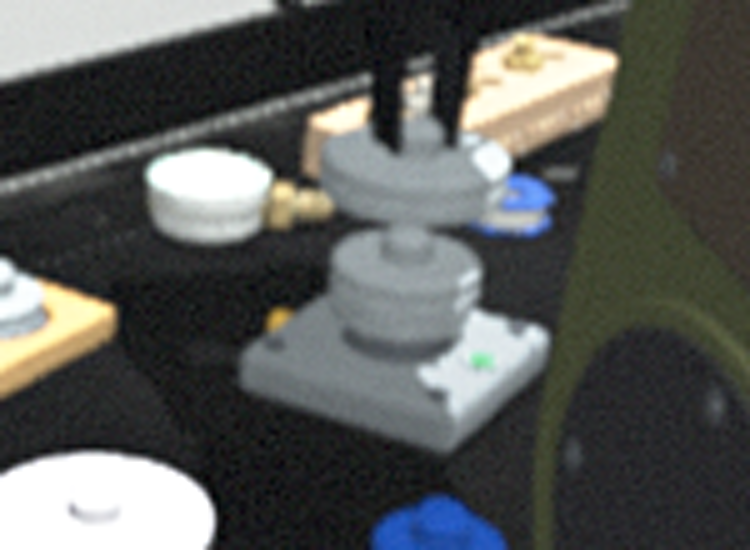

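```bash
python3 -m creep '[[0,0,-0.005,0,1],[0,0,-0.005,0,1],[0,0,-0.004,0,1],[0,0,-0.002,0,1],[0,0,0,0,1]]'|sed -n 2,4p; python3 -m creep '[[0,0,-0.002,0,1],[0,0,-0.002,0,1],[0,0,0,0,1],[0,0,0,0,1],[0,0,0,0,1]]'|sed -n 2,4p; python3 -m creep '[[0,0,-0.002,0,1],[0,0,-0.001,0,1],[0,0,0,0,1],[0,0,0,0,1],[0,0,0,0,1]]'|sed -n 2,4p
```

```text
tcp_pos: [458.5, -196.1, 115.8]
eef_rot: [0.692, 0.142, 0.693, -0.142]
contact_force: [-0.2, -0.0, -6.0]
tcp_pos: [459.0, -196.3, 112.7]
eef_rot: [0.693, 0.142, 0.693, -0.142]
contact_force: [0.5, 0.6, -6.4]
tcp_pos: [459.0, -196.3, 109.6]
eef_rot: [0.693, 0.142, 0.693, -0.142]
contact_force: [0.3, 0.2, -6.2]
```

```bash
python3 -m creep '[[0,0,-0.002,0,1],[0,0,-0.001,0,1],[0,0,0,0,1],[0,0,0,0,1],[0,0,0,0,1]]'|sed -n 2,4p
```

```text
tcp_pos: [458.9, -196.3, 106.6]
eef_rot: [0.693, 0.142, 0.693, -0.142]
contact_force: [0.4, 0.8, -6.6]
```

```bash
python3 -m creep '[[0,0,-0.002,0,1],[0,0,-0.001,0,1],[0,0,0,0,1],[0,0,0,0,1],[0,0,0,0,1]]'|sed -n 2,4p; python3 -m creep '[[0,0,-0.001,0,1],[0,0,-0.001,0,1],[0,0,0,0,1],[0,0,0,0,1],[0,0,0,0,1]]'|sed -n 2,4p;python3 -m creep '[[0,0,-0.0005,0,1],[0,0,-0.0005,0,1],[0,0,0,0,1],[0,0,0,0,1],[0,0,0,0,1]]'|sed -n 2,4p;python3 -m creep '[[0,0,-0.0005,0,1],[0,0,-0.0005,0,1],[0,0,0,0,1],[0,0,0,0,1],[0,0,0,0,1]]'|sed -n 2,4p
```

```text
tcp_pos: [459.0, -196.3, 103.6]
eef_rot: [0.693, 0.142, 0.693, -0.142]
contact_force: [0.0, 0.4, -7.1]
tcp_pos: [458.9, -196.3, 101.6]
eef_rot: [0.693, 0.142, 0.693, -0.142]
contact_force: [0.6, 0.2, -7.2]
tcp_pos: [459.0, -196.3, 100.7]
eef_rot: [0.693, 0.142, 0.693, -0.142]
contact_force: [-0.5, -0.8, -5.3]
tcp_pos: [459.1, -196.4, 100.6]
eef_rot: [0.693, 0.142, 0.693, -0.142]
contact_force: [-5.0, 3.4, 5.2]
```

Home at 100.6 with contact and no lateral binding. Release and retreat.

```bash
python3 -m creep '[[0,0,0.001,0,1],[0,0,0,0,0.7],[0,0,0,0,0.6],[0,0,0,0,0.4],[0,0,0,0,0.4]]'; python3 -m creep '[[0,0,0.005,0,0.4],[0,0,0.02,0,0.4],[0,0,0.03,0,0.4],[0,0,0.04,0,0.4],[-0.02,0.03,0.03,0,0.4]]';python3 -m creep '[[-0.01,0.05,0,0,0.4],[-0.01,0.05,0,0,0.4],[-0.01,0.05,0,0,0.4],[-0.01,0.05,0,0,0.4],[-0.01,0.05,0,0,0.4]]'; python3 -m creep '[[-0.01,0.05,0,0,0.4],[-0.01,0.05,0,0,0.4],[-0.01,0.05,0,0,0.4],[-0.01,0.05,0,0,0.4],[-0.01,0.05,0,0,0.4]]';python3 -m creep '[[-0.01,0.05,0,0,0.4],[-0.01,0.05,0,0,0.4],[0,0,0,0,0.4],[0,0,0,0,0.4],[0,0,0,0,0.4]]'
python3 - <<'E'
from h import *
p,d=arm.get_image('scene'); cv2.imwrite("pics/s9.png",cv2.resize(p[150:310,90:400,::-1],None,fx=2.5,fy=2.5,interpolation=cv2.INTER_CUBIC))
p,d=arm.get_image('top'); cv2.imwrite("pics/t9.png",cv2.resize(p[145:305,170:395,::-1],None,fx=3.5,fy=3.5,interpolation=cv2.INTER_CUBIC));cv2.imwrite("pics/t9f.png",p[:,:,::-1])
st()
f=lambda a,b:((a+.5)/3.5-.5+170,(b+.5)/3.5-.5+145)
E
```

```text
t: 34.95
tcp_pos: [459.4, -196.5, 100.9]
eef_rot: [0.693, 0.142, 0.692, -0.142]
contact_force: [-0.7, 0.4, 0.0]
finger_gap: 47.1
t: 35.45
tcp_pos: [440.4, -168.0, 228.8]
eef_rot: [0.694, 0.142, 0.691, -0.143]
contact_force: [0.3, 1.5, 1.3]
finger_gap: 57.1
t: 35.95
tcp_pos: [389.3, 80.5, 226.3]
eef_rot: [0.693, 0.142, 0.692, -0.142]
contact_force: [1.1, 0.3, 0.2]
finger_gap: 57.4
t: 36.45
tcp_pos: [340.1, 326.2, 226.4]
eef_rot: [0.693, 0.142, 0.692, -0.141]
contact_force: [0.8, -0.1, -0.4]
finger_gap: 57.2
t: 36.95
tcp_pos: [321.4, 421.4, 225.7]
eef_rot: [0.693, 0.142, 0.693, -0.142]
contact_force: [0.0, -0.5, 0.1]
finger_gap: 57.0
t 37.05 tcp [321.7 421.  225.8] F [ 0.6  0.2 -0.1] gap 57.0 x [ 0.  0. -1.] y [0.394 0.919 0.   ]
```

View pics/s9.png

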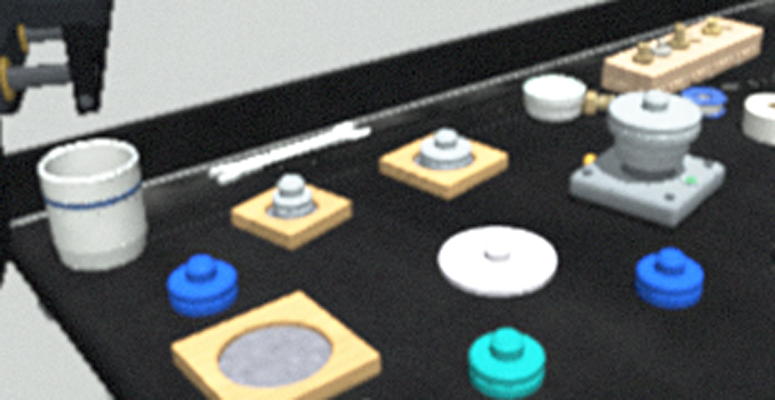

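View pics/t9.png

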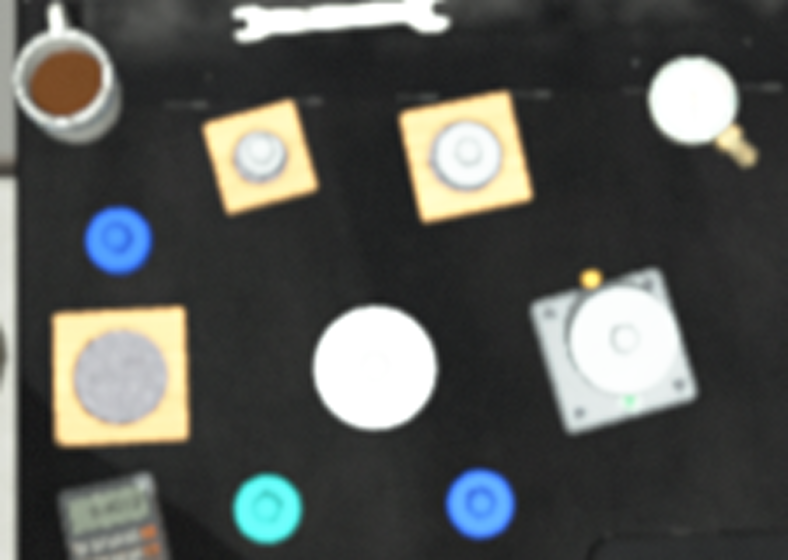

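Run:
```python
from h import *
f=lambda a,b:((a+.5)/3.5-.5+170,(b+.5)/3.5-.5+145)
print(onz('top',*f(624.5,338.5),104).round(1))
a=cv2.imread('pics/top0.png').astype(int);b=cv2.imread('pics/t9f.png').astype(int)
d=np.abs(a-b).max(2); print('mug diff',d[145:190,172:206].max(),'gauge diff',d[158:195,354:390].max())
print(arm.sign_off())
```

```text
[ 458.3 -196.9  104. ]
mug diff 6 gauge diff 6
the job is handed in; nothing more can be done
None
```

I finished the job and handed it in at about 37 s. The 36 mm weight is in the small nest, the 52 mm weight is in the medium nest and the largest nest is empty. On the tester, the 68 mm weight is on the spigot with the 84 mm weight on top of it.

**Placing:** I lowered each weight until it made contact, then released it. All four stopped within about 0.1 mm of their expected height:

| Weight | Contact height (TCP, mm) | Expected (mm) |
|---|---|---|
| 36 mm | 36.6 | 36.6 |
| 52 mm | 36.7 | 36.6 |
| 68 mm | 80.7 | 80.6 |
| 84 mm | 100.6 | 100.6 |

**One correction:** the 68 mm weight rubbed the spigot lightly, with up to about 5 N sideways. I shifted it by about 1 mm and it went home freely.

**Last checks:** the final pictures show the weights in the nests lying flat. The 84 mm hub measures (458.3, -196.9) in the top view, within about 1 mm of my estimate of the spigot axis. The mug and gauge areas match the first picture to within image noise, and the coloured look-alikes are where they were. No check failed. The camera and arm positions disagreed by about 1 mm, within the stated calibration.

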